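# Square a parcel up in the sliding-jaw parcel gauge

## Robot

A 6-joint arm with a two-finger parallel gripper is mounted at the origin on a cart in front of the work surface, level with it; the furniture and walls round the work are solid. World frame = base frame: x ahead of the robot, y to its left, z up, the work surface at z = 0. Lengths are in m, angles in rad, forces in N, time in s.
With the tool pointing down it reaches from about 0.25 to 0.725 m from the base axis. Payload 9.7 kg.
Tool frame: the origin (TCP) lies at the very end of the fingers, on their centre line; the grasp point (between the pads) lies 19 mm behind it; z points along the fingers, y is the line along which they close (so a half turn about z gives the same grasp; the last joint's range is limited). The gripper opens to 85 mm and grips with 20 to 120 N. Pads are 22 mm wide; open, the fingers measure 114 mm over their backs; the gripper's body (76 mm by 85 mm) begins 54 mm behind the grasp point. The pads swing forward as they close: fully open they stand 13 mm farther back than shut.
Start: joints at [1.135, 0.087, 0.176, 1.66, 0, 1.571], TCP at [0.232, 0.499, 0.231] pointing down, gripper open.
Joint ranges: [-3.13, 3.13], [-0.85, 1.81], [-1.15, 1.24], [-2.2, 2.28], [-1.44, 1.52], [-3.14, 3.14]. Speed limits (rad/s): [2.22, 2.22, 2.57, 3.14, 3.14, 3.14].

## Interface

Orientations are given as a unit quaternion [w, x, y, z].
In Python, from rig import r gives the robot as it stands.
- The arm moves only by the tool play_rows, never from a script. Its arguments are lists of equal length, an entry for each row: "fingers": the gripper's target within -1 to 1 (shut at 1, half-way at 0, fully open at -1); "delta_pos": the shift along the world's x, y, z in m, a list of three; "roll": the turn about the world's z in rad. In form: {"fingers": [fingers, ...], "delta_pos": [[dx, dy, dz], ...], "roll": [roll, ...]}. A call has exactly 8 rows; each row is the pose to reach, as a shift and turn from the pose commanded when the call began; what a row does not reach only later rows make up. A row lasts 1/10 s, in which the tool goes at most 50 mm and 8.59 degrees, less where a joint would pass 70% of its speed; a pose out of reach is approached as far as the arm can. A call with a gripper value outside its range is refused whole. The fingers move at their own pace and stop on an object; "grip_force" is the grip in N (left out, the last holds). Time passes only in rows, so rows that repeat a pose let the fingers close, or fill a call up. It gives the time, the measured TCP pose, the force, the opening and the grip force at its end, in the units of the state.
- r.get_obs(): the state, without advancing time (a new reading comes with each control period).
- r.grab_frame(name): name is "scene" or "top" or "wrist"; returns a dict with "img" (384x512x3 uint8, red, green, blue), "range_z" (384x512 float32, m along the optical axis (not along the pixel's ray), 0 where there is no reading), "mtx" (3x3 intrinsics, pixels), "eye" and "rotation" of the camera in the world. Camera axes: x right, y down, z forward; pixel columns grow to the right and rows downward; lengths in m; the calibration is good to about 2 mm. The wrist camera is an equidistant fisheye: a pixel r from the principal point sees the ray r / f radians off the axis. A picture is of the moment at which its call begins.
- r.finish_job(): hands the job in; it is judged then, once.
Trained networks look in a picture, given as the dict that the camera call returned (one of the last four; its "shot" number tells which), for a name from the list of things; names that differ only in an ending like _2 or _b are one class to them, and where a whole thing is asked for, a point or a joint stands for the part that bears it (a point fixed in the world has none). Each returns a list of dicts, best first, with "p" (0 to 1); they miss things now and then, are a little off and sometimes report something else, mostly with a low value. They report only what shows in the picture. A call takes as long as a camera call.
- r.spot_in(picture, query): "at" ([column, row] as shares, 0 to 1, of the picture: columns of its width, rows of its height, amid what is visible of it).
- r.regions_of(picture, query): "region" (384x512 bool, what is visible of it) and "at" ([column, row] as shares, 0 to 1, of the picture: columns of its width, rows of its height, amid what is visible of it).
The state is a dict: "t": time; "q": joint angles; "qd": joint speeds; "effort": joint torques, N m; "ee_pos": TCP position; "tool_rot": TCP orientation; "contact_force": force on the tool from outside, world axes, zero at the start; "ft_torque": the same for the moment, N m; "grip_width": opening from 0.0 (shut) to 1.0 (fully open); "gripper_force": force on a finger pad.
Only numpy, scipy, OpenCV 4.12 (cv2) and the standard library are available. Lean on these libraries where they do the work, as an engineer would, in place of code of your own. Each camera call takes 0.05 s, during which the arm holds its last target. There are 200 camera calls.

## Task

Measure the length of the flat parcel in the aluminium parcel gauge on the table, by pushing only: nothing is to be gripped or lifted. Push the parcel gently back over the table until its long side lies flush along the graduated rail, and push the sliding jaw up along the rail until the parcel sits snug and square, with no gap, between the jaw and the fixed end stop. Do not crush it, leave the other things where they are, and end with the hand clear and the parcel and jaw left in place.

Things in the scene. Friction and masses are not known exactly. Their poses are not given: they have to be found in the camera images.
- parcel_gauge: the parcel gauge, fixed to the table: an L of bare aluminium without a floor. Origin: the inner corner of the L at table height; x points away from the robot (give or take a small yaw), y to the robot's left, z up. The parcel belongs at x < 0, y < 0, on the table: rail behind the plane x = 0, end stop left of the plane y = 0.
- rail_face (a point): on the rail's front face (gauge plane x = 0), 200 mm right of the corner, 21 mm above the table. The rail runs 400 mm right from the corner, is 42 mm high and 28 mm thick, with a white graduated strip on top.
- stop_face (a point): on the fixed end stop's inner face (gauge plane y = 0), 62 mm in front of the corner, 25 mm above the table. The stop is 50 mm high, 12 mm thick and reaches 124 mm from the corner towards the robot.
- gauge_jaw (a joint): travel of the sliding jaw along the rail (m), growing towards the end stop (gauge +y), 0 to 0.30; the gap between end stop and jaw face is 0.340 minus it. Slides stiffly (2 N), stays where left. A grey saddle on the rail (top 56 mm above the table) with an upright aluminium blade, 10 mm thick, 3 to 51 mm above the table, reaching 115 mm from the rail towards the robot, square to it.
- jaw_back (a point): the centre of the blade's back, the side that faces right (gauge -y), 55 mm from the rail and 27 mm above the table: push the jaw here. To its right the table is free of the gauge; the grey saddle's front cheek, within 12 mm of the rail, sticks out 35 mm behind the blade's back.
- jaw_face (a point): the centre of the blade's measuring face, the side that faces left to the end stop; 55 mm from the rail, 27 mm above the table
- flat_parcel: the flat parcel to be measured, a closed brown carton lying flat, 110 mm deep (own x) by 180 mm long (own y) by 60 mm high, about 0.3 to 0.5 kg, too wide for most grippers. Origin at the centre of its underside. It starts loosely in front of the gauge's rail between stop and jaw, askew by up to 0.3 rad.
- tall_carton: bystander: a shorter, taller brown carton, 95 x 115 x 120 mm high, at the right; origin at the centre of its underside. Leave it alone.
- stapler: bystander: a desk stapler, 33 x 125 x 51 mm, near the front edge on the right; origin at the centre of its underside
- marker: bystander: a black felt marker lying on the table, 130 mm long and 17 mm thick, in front of the gauge's right part; origin under its middle, its x lies along it
- date_stamp: bystander: a wooden hand stamp standing upright, 26 x 46 x 70 mm, to the left of the end stop; origin at the centre of its underside
- coffee_cup: bystander: a lidded paper cup, 88 mm across and 80 mm high, near the front edge on the left; origin at the centre of its underside
- tape_roll: bystander: a roll of tape lying flat, 104 mm across and 18 mm high, at the right; origin at the centre of its underside

How it is judged:
At the end, for the whole second after the job is handed in: the flat parcel lies flat on the table and at rest in the gauge's corner, its long side within 4 mm of the rail and square to it within 0.035 rad, its end within 4 mm of the fixed end stop, and the jaw stands no more than 185 mm from the end stop, so against the parcel's other end (x of flat_parcel in the frame of parcel_gauge between -0.059 and -0.05 m and y of flat_parcel in the frame of parcel_gauge between -0.094 and -0.085 m and angle between the x axis of flat_parcel and the x axis of parcel_gauge, either way round below 0.035 rad and angle between flat_parcel's own z axis and vertical below 0.03 rad and height (world z) of flat_parcel below 0.004 m and value of joint gauge_jaw between 0.155 and 0.166 m and linear speed of flat_parcel below 0.01 m/s); the robot touches nothing.
It fails at once if the jaw is pinched between the fingers instead of pushed (contact force between the fingers and parcel_gauge above 1 N and height (world z) of the grasp point below 0.054 m and y of the grasp point in the frame of jaw_face below 0.002 m and ((y of the grasp point in the frame of jaw_face above -0.012 m and x of the grasp point in the frame of jaw_face between -0.065 and 0.043 m) or (y of the grasp point in the frame of jaw_face above -0.046 m and x of the grasp point in the frame of jaw_face between 0.043 and 0.095 m))).
It fails at once if the parcel is lifted or tipped (height (world z) of flat_parcel above 0.012 m or angle between flat_parcel's own z axis and vertical above 0.15 rad).
It fails at once if the parcel is crushed in the gauge (over 60 N between them) (contact force between flat_parcel and parcel_gauge above 60 N).
It fails at once if a bystander is moved more than 20 mm (distance of any of tall_carton, stapler, marker, date_stamp, coffee_cup, tape_roll from where it was at the start of the episode above 0.02 m).
It also fails if it takes over 53 s, if anything falls off the work surface, if the arm or the gripper's body presses on something with over 40 N, if the wrist force passes 120 N, or if a joint passes its speed limit or range.

## Working session

There is one attempt and no reset: what is moved stays moved. The work goes in short steps, Python scripts to look and compute and a tool call to move; the robot and the scene stay as the last step left them, time stands still between calls to the robot, and variables do not carry over. Pictures are saved under pics/ and viewed, at most 10 in all, crops included, and the job is handed in when it is done.

Besides the shell and the picture viewer there is one more tool, called after "Emit:" in YAML: its name, and indented under it one key for each argument. play_rows: Moves the arm, as the interface text tells. Its arguments: {"type":"object","properties":{"fingers":{"type":"array","items":{"type":"number"}},"delta_pos":{"type":"array","items":{"type":"array","items":{"type":"number"}}},"roll":{"type":"array","items":{"type":"number"}},"grip_force":{"type":"number"}},"required":["fingers","delta_pos","roll"]}

```bash
mkdir -p pics; cat > h.py <<'E'
import numpy as np, cv2
from rig import r
def cloud(f):
    z=f["range_z"]; K=np.array(f["mtx"]); v,u=np.mgrid[:384,:512]
    P=np.stack([(u-K[0,2])/K[0,0]*z,(v-K[1,2])/K[1,1]*z,z],-1)
    W=P@np.array(f["rotation"]).T+np.array(f["eye"]); W[z<=0]=np.nan
    return W
def save(f,n): cv2.imwrite("pics/"+n,f["img"][...,::-1])
E
python3 - <<'E'
from h import *
f=r.grab_frame("top"); save(f,"t0.png"); W=cloud(f)
np.savez("t0.npz",W=W)
o=r.get_obs(); print(o["t"],o["ee_pos"],o["tool_rot"],o["contact_force"],f["eye"])
for n in ["flat_parcel","parcel_gauge","gauge_jaw","tall_carton","stapler","marker","tape_roll","coffee_cup","date_stamp"]:
    for d in r.regions_of(f,n)[:2]:
        m=d["region"]; P=W[m]; P=P[~np.isnan(P[:,0])]
        if len(P)==0: continue
        t=P[P[:,2]>np.percentile(P[:,2],90)-.01]
        print(n,round(d["p"],2),m.sum(),np.round(d["at"],3),"z90",np.percentile(P[:,2],90).round(3),"bb",P.min(0).round(3),P.max(0).round(3), "rect",cv2.minAreaRect((t[:,:2]*1000).astype(np.float32)))
E
```

```text
Traceback (most recent call last):
  File "h.py", line 6, in cloud
    W=P@np.array(f["rotation"]).T+np.array(f["eye"]); W[z<=0]=np.nan
      ~^~~~~~~~~~~~~~~~~~~~~~~~~~
ValueError: matmul: Input operand 1 has a mismatch in its core dimension 0, with gufunc signature (n?,k),(k,m?)->(n?,m?) (size 4 is different from 3)
```

Rotation is a quaternion.

```bash
sed -i 's/W=P@np.array(f\["rotation"\]).T/q=f["rotation"]; R=Rotation.from_quat([q[1],q[2],q[3],q[0]]).as_matrix(); W=P@R.T/; 1a from scipy.spatial.transform import Rotation' h.py
cat > m.py <<'E'
from h import *
import sys
f=r.grab_frame("top"); save(f,sys.argv[1]+".png"); W=cloud(f)
np.savez(sys.argv[1]+".npz",W=W,img=f["img"])
o=r.get_obs(); print(o["t"],o["ee_pos"],o["tool_rot"],o["contact_force"],f["eye"])
for n in sys.argv[2:]:
    for d in r.regions_of(f,n)[:2]:
        m=d["region"]; P=W[m]; P=P[~np.isnan(P[:,0])]
        if len(P)==0: continue
        t=P[P[:,2]>np.percentile(P[:,2],90)-.01]
        print(n,round(d["p"],2),m.sum(),np.round(d["at"],3),"z90",np.percentile(P[:,2],90).round(3),"bb",P.min(0).round(3),P.max(0).round(3), "rect",np.round(cv2.boxPoints(cv2.minAreaRect((t[:,:2]*1000).astype(np.float32)))).tolist())
E
python3 m.py t0 flat_parcel parcel_gauge gauge_jaw tall_carton stapler marker tape_roll coffee_cup date_stamp
```

```text
0.1 [0.23209644 0.49840496 0.23066518] [-1.15228239e-04  2.16174120e-01  9.76354654e-01 -5.71634014e-04] [ 0.07001571 -0.21936278 -0.3198926 ] [ 0.2996755  -0.0417311   0.99688985]
flat_parcel 0.57 2716 [0.431 0.473] z90 0.062 bb [ 0.489 -0.067 -0.004] [0.62  0.117 0.066] rect [[489.0, 113.0], [490.0, -67.0], [601.0, -67.0], [600.0, 113.0]]
parcel_gauge 0.78 2741 [0.463 0.371] z90 0.051 bb [ 0.527 -0.246 -0.004] [0.71  0.196 0.059] rect [[526.0, 162.0], [550.0, -253.0], [702.0, -244.0], [678.0, 170.0]]
gauge_jaw 0.64 508 [0.59 0.36] z90 0.054 bb [ 0.548 -0.227 -0.004] [ 0.703 -0.183  0.059] rect [[548.0, -226.0], [703.0, -228.0], [703.0, -185.0], [548.0, -183.0]]
tall_carton 0.6 2181 [0.755 0.568] z90 0.122 bb [ 0.352 -0.501 -0.006] [ 0.491 -0.324  0.126] rect [[351.0, -353.0], [389.0, -464.0], [478.0, -433.0], [440.0, -323.0]]
stapler 0.71 599 [0.635 0.662] z90 0.051 bb [ 0.277 -0.28  -0.005] [ 0.401 -0.203  0.055] rect [[278.0, -252.0], [287.0, -272.0], [398.0, -224.0], [389.0, -203.0]]
marker 0.83 199 [0.593 0.537] z90 0.017 bb [ 0.403 -0.209  0.004] [ 0.525 -0.194  0.02 ] rect [[403.0, -207.0], [525.0, -209.0], [525.0, -194.0], [403.0, -193.0]]
tape_roll 0.81 625 [0.728 0.416] z90 0.019 bb [ 0.498 -0.45  -0.003] [ 0.599 -0.345  0.024] rect [[484.0, -368.0], [520.0, -463.0], [616.0, -427.0], [579.0, -331.0]]
tape_roll 0.59 496 [0.586 0.362] z90 0.054 bb [ 0.548 -0.231 -0.002] [ 0.703 -0.183  0.059] rect [[548.0, -186.0], [550.0, -232.0], [703.0, -227.0], [702.0, -181.0]]
coffee_cup 0.92 949 [0.306 0.683] z90 0.081 bb [ 0.289  0.167 -0.001] [0.373 0.254 0.085] rect [[288.0, 170.0], [371.0, 166.0], [375.0, 252.0], [292.0, 255.0]]
date_stamp 0.74 198 [0.286 0.431] z90 0.067 bb [ 0.584  0.222 -0.001] [0.627 0.27  0.071] rect [[593.0, 254.0], [594.0, 234.0], [614.0, 236.0], [612.0, 256.0]]
```

View pics/t0.png

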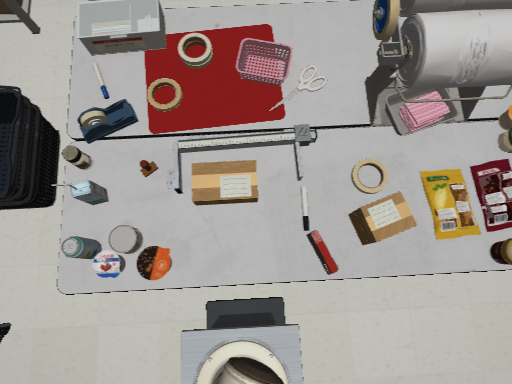

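The top view shows the gauge's stop at column 178, its rail from (178,142) to (310,130), the jaw at (300,150) and the parcel at (225,182). The marker is in front of the jaw at (305,207). I'll fit the gauge frame next.

```bash
cat > fit.py <<'E'
import sys
from h import *
d=np.load(sys.argv[1]+".npz"); W=d["W"].reshape(-1,3); img=d["img"].reshape(-1,3)
def box(x0,x1,y0,y1,z0,z1):
    return W[(W[:,0]>x0)&(W[:,0]<x1)&(W[:,1]>y0)&(W[:,1]<y1)&(W[:,2]>z0)&(W[:,2]<z1)]
def show(n,P): print(n,len(P),P.mean(0).round(4),np.round(cv2.boxPoints(cv2.minAreaRect((P[:,:2]*1000).astype(np.float32))),1).tolist())
if len(sys.argv)<3:
  show("rail",box(.63,.73,-.17,.14,.034,.048))
  show("stop",box(.5,.72,.13,.2,.043,.06))
  show("saddle",box(.66,.74,-.27,-.15,.050,.065))
  show("blade",box(.5,.64,-.25,-.16,.040,.06))
show("parcel",box(.46,.68,-.12,.14,.055,.07))
P=box(.63,.73,-.17,.14,.034,.048)
# front edge of rail per column bin and line
ys=np.arange(-.16,.14,.02); e=[(y+.01,P[(P[:,1]>y)&(P[:,1]<y+.02)][:,0].min(),P[(P[:,1]>y)&(P[:,1]<y+.02)][:,0].max()) for y in ys if ((P[:,1]>y)&(P[:,1]<y+.02)).sum()>4]
e=np.array(e); print("front",np.polyfit(e[:,0],e[:,1],1),"back",np.polyfit(e[:,0],e[:,2],1))
E
python3 fit.py t0
python3 - <<'E'
from h import *
f=r.grab_frame("scene"); save(f,"s0.png")
q=r.get_obs(); print(q["q"],q["ee_pos"])
for n in ["rail_face","stop_face","jaw_back","jaw_face"]:
    for g in ("top","scene"):
        F=r.grab_frame(g); W=cloud(F)
        for d in r.spot_in(F,n)[:1]:
            c=int(d["at"][0]*512);w=int(d["at"][1]*384); print(n,g,round(d["p"],2),c,w,W[w,c].round(3))
E
```

```text
rail 1043 [ 0.6695 -0.0148  0.0416] [[651.4000244140625, 139.1999969482422], [660.5999755859375, -170.0], [690.2999877929688, -169.1999969482422], [681.0999755859375, 140.10000610351562]]
stop 235 [0.5985 0.1569 0.0491] [[525.2000122070312, 149.1999969482422], [672.2999877929688, 129.5], [676.7999877929688, 162.8000030517578], [529.5999755859375, 182.60000610351562]]
saddle 201 [ 0.6813 -0.2058  0.053 ] [[659.4000244140625, -185.39999389648438], [661.0, -228.5], [703.5, -227.0], [701.7999877929688, -183.8000030517578]]
blade 128 [ 0.5935 -0.1894  0.0494] [[547.9000244140625, -186.10000610351562], [548.2999877929688, -196.6999969482422], [639.9000244140625, -194.0], [639.5999755859375, -183.39999389648438]]
parcel 2514 [0.5439 0.0233 0.06  ] [[489.3999938964844, 112.9000015258789], [490.3999938964844, -67.5], [601.2999877929688, -66.9000015258789], [600.2999877929688, 113.5]]
front [-0.03285886  0.65597425] back [-0.03531747  0.68406355]
[ 1.13503104e+00  8.69289311e-02  1.75895112e-01  1.65981543e+00
 -1.66454832e-05  1.57078187e+00] [0.23215782 0.49859076 0.23126575]
rail_face top 0.84 235 144 [ 0.658 -0.009  0.037]
rail_face scene 0.69 297 185 [ 0.659 -0.126  0.037]
stop_face top 0.82 242 141 [ 0.662 -0.03   0.046]
stop_face scene 0.57 295 186 [ 0.659 -0.118  0.03 ]
jaw_back top 0.64 301 141 [ 0.652 -0.199  0.051]
jaw_back scene 0.92 308 195 [ 0.634 -0.193  0.029]
jaw_face top 0.89 299 138 [ 0.659 -0.194  0.055]
jaw_face scene 0.58 308 194 [ 0.631 -0.194  0.034]
```

View pics/s0.png

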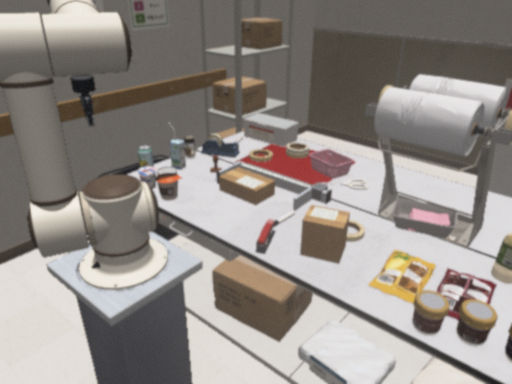

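Gauge yaw is about 0.034 rad, with the corner near (0.651, 0.153). The parcel centre at (0.545, 0.023) must go to about (0.599, 0.061). I'll bring the open hand in front of the parcel, with the fingers lined up along the rail direction.

Emit:
play_rows:
  fingers: [-1,-1,-1,-1,-1,-1,-1,-1]
  delta_pos:
    - [0.02,-0.045,0]
    - [0.04,-0.09,0]
    - [0.06,-0.135,0]
    - [0.08,-0.18,0]
    - [0.1,-0.225,0]
    - [0.12,-0.27,0]
    - [0.14,-0.315,0]
    - [0.16,-0.36,0]
  roll: [0.06,0.12,0.18,0.24,0.3,0.36,0.42,0.47]

```text
t: 2.2
ee_pos: [0.3925, 0.1367, 0.2316]
tool_rot: [0.001, -0.018, 1.0, 0.0]
contact_force: [0.9, 0.7, -0.1]
grip_width: 0.997
gripper_force: 0.0
```

Emit:
play_rows:
  fingers: [-1,-1,-1,-1,-1,-1,-1,-1]
  delta_pos:
    - [0.02,-0.04,0]
    - [0.04,-0.08,-0.01]
    - [0.055,-0.11,-0.04]
    - [0.06,-0.117,-0.08]
    - [0.06,-0.117,-0.12]
    - [0.06,-0.117,-0.15]
    - [0.06,-0.117,-0.15]
    - [0.06,-0.117,-0.15]
  roll: [0,0,0,0,0,0,0,0]

```text
t: 3.0
ee_pos: [0.4522, 0.0216, 0.0821]
tool_rot: [-0.0, -0.017, 1.0, -0.0]
contact_force: [0.8, 0.1, -0.0]
grip_width: 1.003
gripper_force: 0.0
```

Emit:
play_rows:
  fingers: [-1,-1,-1,-1,-1,-1,-1,-1]
  delta_pos:
    - [0,0,-0.03]
    - [0,0,-0.06]
    - [0,0,-0.072]
    - [0.008,0,-0.072]
    - [0.015,0,-0.072]
    - [0.02,0,-0.072]
    - [0.025,0,-0.072]
    - [0.03,0,-0.072]
  roll: [0,0,0,0,0,0,0,0]

```text
t: 3.8
ee_pos: [0.4827, 0.0215, 0.01]
tool_rot: [0.0, -0.017, 1.0, -0.0]
contact_force: [-3.2, -0.5, 2.9]
grip_width: 1.003
gripper_force: 1.6
```

Emit:
play_rows:
  fingers: [-1,-1,-1,-1,-1,-1,-1,-1]
  delta_pos:
    - [0.005,0,0]
    - [0.01,0,0]
    - [0.015,0,0]
    - [0.02,0,0]
    - [0.025,0,0]
    - [0.03,0,0]
    - [0.035,0,0]
    - [0.038,0,0]
  roll: [0,0,0,0,0,0,0,0]

```text
t: 4.6
ee_pos: [0.5206, 0.0216, 0.0092]
tool_rot: [0.0, -0.017, 1.0, -0.0]
contact_force: [-5.0, -0.2, 3.0]
grip_width: 0.995
gripper_force: 2.2
```

```bash
python3 m.py t1 >/dev/null; python3 fit.py t1 1
```

```text
parcel 464 [ 0.5871 -0.047   0.06  ] [[510.5, -25.0], [511.5, -67.69999694824219], [644.5999755859375, -64.5999984741211], [643.7000122070312, -21.899999618530273]]
front [-0.02348969  0.65699406] back [-0.04784112  0.68282846]
```

View pics/t1.png

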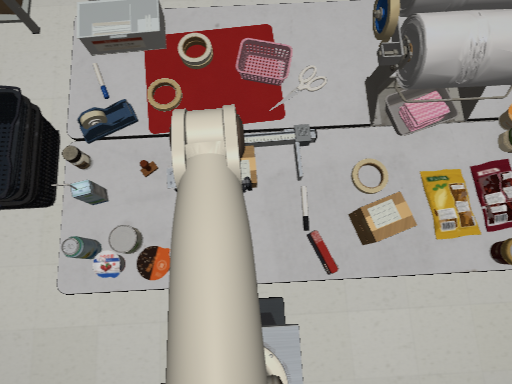

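The arm covers the parcel's left half, with its right end visible at (250,165) just short of the rail, about 13 mm to go. I'll creep in while watching the force.

Emit:
play_rows:
  fingers: [-1,-1,-1,-1,-1,-1,-1,-1]
  delta_pos:
    - [0.002,0,0]
    - [0.004,0,0]
    - [0.006,0,0]
    - [0.008,0,0]
    - [0.009,0,0]
    - [0.01,0,0]
    - [0.011,0,0]
    - [0.012,0,0]
  roll: [0,0,0,0,0,0,0,0]

```text
t: 5.45
ee_pos: [0.5322, 0.0216, 0.0092]
tool_rot: [-0.0, -0.017, 1.0, 0.0]
contact_force: [-2.3, -0.3, -1.5]
grip_width: 0.998
gripper_force: 0.7
```

Emit:
play_rows:
  fingers: [-1,-1,-1,-1,-1,-1,-1,-1]
  delta_pos:
    - [0.0005,0,0]
    - [0.001,0,0]
    - [0.0015,0,0]
    - [0.002,0,0]
    - [0.002,0,0]
    - [0.0025,0,0]
    - [0.003,0,0]
    - [0.003,0,0]
  roll: [0,0,0,0,0,0,0,0]

```text
t: 6.25
ee_pos: [0.5351, 0.0216, 0.0093]
tool_rot: [-0.0, -0.017, 1.0, 0.0]
contact_force: [-2.1, 0.6, 0.3]
grip_width: 1.0
gripper_force: 1.2
```

Emit:
play_rows:
  fingers: [-1,-1,-1,-1,-1,-1,-1,-1]
  delta_pos:
    - [0.0005,0,0]
    - [0.001,0,0]
    - [0.0015,0,0]
    - [0.002,0,0]
    - [0.002,0,0]
    - [0.0025,0,0]
    - [0.003,0,0]
    - [0.003,0,0]
  roll: [0,0,0,0,0,0,0,0]

```text
t: 7.05
ee_pos: [0.5351, 0.0217, 0.0093]
tool_rot: [-0.003, -0.017, 1.0, 0.0]
contact_force: [-21.0, 1.6, 12.5]
grip_width: 0.999
gripper_force: 10.6
```

Force jumped to 21 N with no further movement, so the parcel is flush on the rail. I'll back off, lift, and go towards the jaw's back side with the fingers shutting.

Emit:
play_rows:
  fingers: [-1,-1,-1,-1,-1,-1,1,1]
  delta_pos:
    - [-0.005,0,0]
    - [-0.02,0,0]
    - [-0.05,0,0.0]
    - [-0.06,0,0.05]
    - [-0.06,0,0.1]
    - [-0.06,-0.03,0.14]
    - [-0.06,-0.08,0.14]
    - [-0.06,-0.13,0.14]
  roll: [0,0,0,0,0,0,0,0]

```text
t: 7.85
ee_pos: [0.4794, -0.1093, 0.1516]
tool_rot: [0.003, -0.018, 1.0, -0.001]
contact_force: [1.2, 0.7, -1.1]
grip_width: 0.693
gripper_force: 0.0
```

Emit:
play_rows:
  fingers: [1,1,1,1,1,1,1,1]
  delta_pos:
    - [0,-0.04,0]
    - [0.01,-0.08,0]
    - [0.03,-0.12,0]
    - [0.06,-0.13,0]
    - [0.1,-0.138,0]
    - [0.128,-0.138,0]
    - [0.128,-0.138,0]
    - [0.128,-0.138,0]
  roll: [0,0,0,0,0,0,0,0]

```text
t: 8.65
ee_pos: [0.6064, -0.2459, 0.1487]
tool_rot: [-0.0, -0.017, 1.0, 0.0]
contact_force: [-0.9, 0.1, 0.7]
grip_width: -0.003
gripper_force: 0.0
```

```bash
python3 m.py t2 |cut -c1-200; python3 fit.py t2
```

```text
8.7 [ 0.60595659 -0.24594978  0.14921379] [-7.69394349e-05 -1.71756470e-02  9.99852483e-01 -5.67041751e-05] [-0.57267338  0.23388315 -0.58688163] [ 0.2996755  -0.0417311   0.99688985]
rail 862 [ 0.672  -0.0223  0.0418] [[651.0999755859375, 139.39999389648438], [661.2999877929688, -169.8000030517578], [691.5, -168.8000030517578], [681.2999877929688, 140.39999389648438]]
stop 246 [0.6024 0.1563 0.0487] [[527.0999755859375, 165.5], [527.2000122070312, 130.89999389648438], [677.9000244140625, 131.3000030517578], [677.7999877929688, 165.89999389648438]]
saddle 164 [ 0.682  -0.2022  0.0531] [[658.7000122070312, -223.60000610351562], [703.0, -226.1999969482422], [705.4000244140625, -185.5], [661.0999755859375, -182.89999389648438]]
blade 86 [ 0.607  -0.1888  0.0496] [[569.7000122070312, -185.89999389648438], [570.2000122070312, -196.5], [639.5999755859375, -193.60000610351562], [639.0999755859375, -183.0]]
parcel 2416 [0.5992 0.0249 0.06  ] [[541.0999755859375, 112.80000305175781], [547.7999877929688, -67.69999694824219], [659.0, -63.599998474121094], [652.2999877929688, 116.9000015258789]]
front [-0.0161779  0.6598738] back [-0.03492477  0.6841135 ]
```

View pics/t2.png

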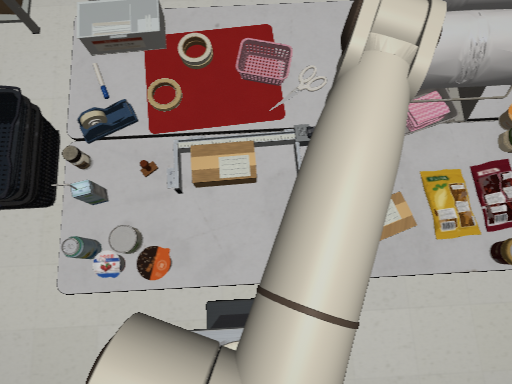

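The parcel is now parallel to the rail (corners give 0.037 rad, the same as the gauge). The jaw blade's back is at y≈-0.194. I'll lower the hand behind it and push along the rail direction.

Emit:
play_rows:
  fingers: [1,1,1,1,1,1,1,1]
  delta_pos:
    - [0,0,-0.04]
    - [0,0,-0.08]
    - [0,0,-0.115]
    - [0,0,-0.125]
    - [0,0.01,-0.125]
    - [0,0.018,-0.125]
    - [0,0.026,-0.125]
    - [0,0.034,-0.125]
  roll: [0,0,0,0,0,0,0,0]

```text
t: 9.5
ee_pos: [0.6071, -0.2113, 0.0263]
tool_rot: [0.001, -0.017, 1.0, -0.001]
contact_force: [-0.0, -0.2, -0.1]
grip_width: 0.0
gripper_force: 0.0
```

Emit:
play_rows:
  fingers: [1,1,1,1,1,1,1,1]
  delta_pos:
    - [0,0.008,0]
    - [-0.0005,0.016,0]
    - [-0.001,0.024,0]
    - [-0.001,0.032,0]
    - [-0.0015,0.04,0]
    - [-0.0015,0.048,0]
    - [-0.002,0.056,0]
    - [-0.002,0.064,0]
  roll: [0,0,0,0,0,0,0,0]

```text
t: 10.3
ee_pos: [0.604, -0.1473, 0.0242]
tool_rot: [-0.0, -0.017, 1.0, -0.0]
contact_force: [-0.8, -2.4, 2.6]
grip_width: -0.003
gripper_force: 1.2
```

Emit:
play_rows:
  fingers: [1,1,1,1,1,1,1,1]
  delta_pos:
    - [0,0.008,0]
    - [-0.0005,0.016,0]
    - [-0.001,0.024,0]
    - [-0.001,0.032,0]
    - [-0.0015,0.039,0]
    - [-0.0015,0.045,0]
    - [-0.002,0.051,0]
    - [-0.002,0.056,0]
  roll: [0,0,0,0,0,0,0,0]

```text
t: 11.1
ee_pos: [0.6021, -0.0914, 0.0243]
tool_rot: [-0.0, -0.017, 1.0, 0.0]
contact_force: [0.6, -2.2, 0.1]
grip_width: 0.001
gripper_force: 1.1
```

Emit:
play_rows:
  fingers: [1,1,1,1,1,1,1,1]
  delta_pos:
    - [0,0.004,0]
    - [0,0.008,0]
    - [-0.0005,0.012,0]
    - [-0.0005,0.016,0]
    - [-0.001,0.02,0]
    - [-0.001,0.024,0]
    - [-0.001,0.027,0]
    - [-0.001,0.03,0]
  roll: [0,0,0,0,0,0,0,0]

```text
t: 11.9
ee_pos: [0.6011, -0.0617, 0.0243]
tool_rot: [-0.0, -0.017, 1.0, -0.0]
contact_force: [0.9, -4.7, 0.2]
grip_width: 0.002
gripper_force: 2.3
```

```bash
python3 m.py t3 |cut -c1-60; python3 fit.py t3 1; python3 - <<'E'
from h import *
W=np.load("t3.npz")["W"].reshape(-1,3)
for x0,x1,n in((.52,.64,"stop"),):
  P=W[(W[:,0]>x0)&(W[:,0]<x1)&(W[:,1]>.08)&(W[:,1]<.18)&(W[:,2]>.03)]
  for x in np.arange(.53,.64,.02):
    Q=P[abs(P[:,0]-x)<.01]; a=Q[Q[:,2]>.056]; b=Q[(Q[:,2]<.053)&(Q[:,2]>.046)]
    if len(a) and len(b): print(x.round(3),"parcel max y",a[:,1].max().round(4),"stop",b[:,1].min().round(4),b[:,1].max().round(4))
E
```

```text
11.95 [ 0.6010866  -0.06131035  0.02426639] [-1.05566229e-04
parcel 1202 [0.5996 0.0954 0.06  ] [[541.2999877929688, 139.0], [543.7999877929688, 35.400001525878906], [655.2000122070312, 38.0], [652.7000122070312, 141.6999969482422]]
front [-0.00589774  0.66034269] back [-0.02958559  0.68338253]
0.55 parcel max y 0.1409 stop 0.0806 0.1623
0.57 parcel max y 0.1404 stop 0.1527 0.162
0.59 parcel max y 0.1425 stop 0.1528 0.1647
0.61 parcel max y 0.1432 stop 0.153 0.1648
0.63 parcel max y 0.1429 stop 0.1534 0.165
```

About 9 mm remain to the stop, and the force is a steady 5 N. I'll creep on.

Emit:
play_rows:
  fingers: [1,1,1,1,1,1,1,1]
  delta_pos:
    - [0,0.001,0]
    - [0,0.002,0]
    - [0,0.003,0]
    - [0,0.004,0]
    - [0,0.005,0]
    - [0,0.006,0]
    - [0,0.007,0]
    - [0,0.0075,0]
  roll: [0,0,0,0,0,0,0,0]

```text
t: 12.75
ee_pos: [0.6009, -0.0545, 0.0242]
tool_rot: [-0.0, -0.017, 1.0, -0.0]
contact_force: [-1.0, -4.9, 0.2]
grip_width: 0.0
gripper_force: 2.7
```

Emit:
play_rows:
  fingers: [1,1,1,1,1,1,1,1]
  delta_pos:
    - [0,0.0005,0]
    - [0,0.0005,0]
    - [0,0.001,0]
    - [0,0.001,0]
    - [0,0.0015,0]
    - [0,0.0015,0]
    - [0,0.002,0]
    - [0,0.002,0]
  roll: [0,0,0,0,0,0,0,0]

```text
t: 13.55
ee_pos: [0.6008, -0.0526, 0.0242]
tool_rot: [-0.0, -0.017, 1.0, -0.0]
contact_force: [-1.3, -5.6, 0.1]
grip_width: 0.004
gripper_force: 2.6
```

Emit:
play_rows:
  fingers: [1,1,1,1,1,1,1,1]
  delta_pos:
    - [0,0.0005,0]
    - [0,0.0005,0]
    - [0,0.001,0]
    - [0,0.001,0]
    - [0,0.0015,0]
    - [0,0.0015,0]
    - [0,0.002,0]
    - [0,0.002,0]
  roll: [0,0,0,0,0,0,0,0]

```text
t: 14.35
ee_pos: [0.6008, -0.0512, 0.0242]
tool_rot: [-0.0, -0.017, 1.0, -0.001]
contact_force: [-2.1, -9.3, 0.2]
grip_width: -0.003
gripper_force: 4.4
```

Emit:
play_rows:
  fingers: [1,1,1,1,1,1,1,1]
  delta_pos:
    - [0,0.0003,0]
    - [0,0.0003,0]
    - [0,0.0006,0]
    - [0,0.0006,0]
    - [0,0.001,0]
    - [0,0.001,0]
    - [0,0.001,0]
    - [0,0.001,0]
  roll: [0,0,0,0,0,0,0,0]

```text
t: 15.15
ee_pos: [0.6008, -0.0512, 0.0242]
tool_rot: [-0.0, -0.016, 1.0, -0.002]
contact_force: [-1.2, -13.5, 1.0]
grip_width: -0.001
gripper_force: 6.7
```

The hand has stalled and the force is up to 13.5 N, so the parcel is snug. I'll back off, lift, and swing clear to look.

Emit:
play_rows:
  fingers: [1,1,1,1,1,1,1,1]
  delta_pos:
    - [0,-0.005,0]
    - [0.001,-0.02,0]
    - [0.001,-0.04,0.02]
    - [0.001,-0.05,0.06]
    - [0,-0.06,0.1]
    - [-0.01,-0.09,0.14]
    - [-0.02,-0.13,0.16]
    - [-0.03,-0.17,0.16]
  roll: [0,0,0,0,0,0,0,0]

```text
t: 15.95
ee_pos: [0.5721, -0.2212, 0.1887]
tool_rot: [0.003, -0.018, 1.0, -0.001]
contact_force: [0.7, -0.3, -0.3]
grip_width: -0.003
gripper_force: 0.0
```

```bash
python3 m.py t4 |cut -c1-60; python3 - <<'E'
from h import *
W=np.load("t4.npz")["W"].reshape(-1,3)
c=np.array([.651,.1527]); a=.034
G=W.copy(); d=W[:,:2]-c; G[:,0]=d[:,0]*np.cos(a)+d[:,1]*np.sin(a); G[:,1]=-d[:,0]*np.sin(a)+d[:,1]*np.cos(a)
def b(x0,x1,y0,y1,z0,z1): return G[(G[:,0]>x0)&(G[:,0]<x1)&(G[:,1]>y0)&(G[:,1]<y1)&(G[:,2]>z0)&(G[:,2]<z1)]
def show(n,P): print(n,len(P),P.mean(0).round(4),np.round(cv2.boxPoints(cv2.minAreaRect((P[:,:2]*1000).astype(np.float32))),1).tolist())
show("parcel",b(-.15,.0,-.25,.02,.056,.07))
show("rail",b(-.02,.05,-.16,.0,.036,.047))
show("stop",b(-.12,-.03,-.01,.03,.045,.054))
show("blade",b(-.11,-.03,-.24,-.15,.044,.053))
show("saddle",b(-.02,.05,-.3,-.15,.051,.06))
E
```

```text
16.0 [ 0.57004452 -0.22633995  0.18646147] [ 0.00154803 -0.0
parcel 2392 [-0.0561 -0.0878  0.0602] [[-110.19999694824219, -207.8000030517578], [-0.30000001192092896, -208.0], [-0.0, 2.9000000953674316], [-109.9000015258789, 3.0]]
rail 381 [ 0.0173 -0.0795  0.0421] [[6.5, -158.5], [28.5, -158.5], [28.799999237060547, -1.100000023841858], [6.800000190734863, -1.100000023841858]]
stop 115 [-0.0783  0.008   0.0503] [[-120.19999694824219, 13.300000190734863], [-119.69999694824219, -9.899999618530273], [-31.399999618530273, -8.0], [-31.899999618530273, 15.199999809265137]]
blade 101 [-0.0744 -0.1812  0.05  ] [[-120.30000305175781, -181.60000610351562], [-40.099998474121094, -211.60000610351562], [-29.0, -181.8000030517578], [-109.19999694824219, -151.8000030517578]]
saddle 266 [ 0.0095 -0.1956  0.0542] [[-20.200000762939453, -150.60000610351562], [-18.899999618530273, -224.0], [40.5, -223.0], [39.20000076293945, -149.5]]
```

View pics/t4.png

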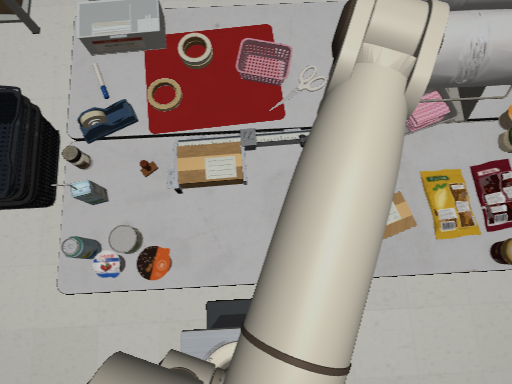

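The picture shows the parcel seated between the stop (col 177) and the jaw (col 246), flush on the rail. One quick check of the jaw gap and squareness, without outliers, before handing in.

```bash
python3 - <<'E'
from h import *
W=np.load("t4.npz")["W"].reshape(-1,3)
c=np.array([.651,.1527]); a=.034
G=W.copy(); d=W[:,:2]-c; G[:,0]=d[:,0]*np.cos(a)+d[:,1]*np.sin(a); G[:,1]=-d[:,0]*np.sin(a)+d[:,1]*np.cos(a)
def b(x0,x1,y0,y1,z0,z1): return G[(G[:,0]>x0)&(G[:,0]<x1)&(G[:,1]>y0)&(G[:,1]<y1)&(G[:,2]>z0)&(G[:,2]<z1)]
P=b(-.13,0,-.25,.02,.056,.066)
L=[];
for x in np.arange(-.1,-.01,.015):
  Q=P[abs(P[:,0]-x)<.008]; B=b(x-.008,x+.008,-.22,-.165,.044,.053); S=b(x-.008,x+.008,-.01,.03,.046,.053)
  print(x.round(3),"parcel y",np.percentile(Q[:,1],[1,99]).round(4),"blade",np.median(B[:,1]).round(4),len(B),"stop",np.median(S[:,1]).round(4))
for y in np.arange(-.16,-.01,.03):
  Q=P[abs(P[:,1]-y)<.015]; print(y.round(3),"parcel x",np.percentile(Q[:,0],[1,99]).round(4))
E
```

```text
-0.1 parcel y [-0.1754 -0.0009] blade -0.1832 19 stop 0.0081
-0.085 parcel y [-0.1761 -0.0003] blade -0.1832 22 stop 0.0087
-0.07 parcel y [-0.1772  0.0007] blade -0.1831 14 stop 0.0087
-0.055 parcel y [-0.1758 -0.    ] blade -0.1838 20 stop 0.0084
-0.04 parcel y [-0.177  -0.0004] blade -0.1829 19 stop 0.0098
-0.025 parcel y [-0.1756 -0.0007] blade -0.1836 21 stop 0.0093
-0.01 parcel y [-0.1767  0.0015] blade -0.1962 45 stop 0.009
-0.16 parcel x [-0.1087 -0.0012]
-0.13 parcel x [-0.1085 -0.0018]
-0.1 parcel x [-0.1092 -0.0012]
-0.07 parcel x [-0.1089 -0.0023]
-0.04 parcel x [-0.1091 -0.0011]
```

```bash
python3 -c "
from rig import r
print(r.finish_job())"
```

```text
the job is handed in; nothing more can be done
None
```

I handed the job in at about 16 s, but it returned no verdict. By camera the parcel sits flush on the rail, square and against the end stop, the jaw gap is about 181 mm, and the hand is clear.

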